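# Wedge up a fossil slab and hold it

### The job

The fossil slab in the work tray has to come just off the tray floor so that its plaster bed can be looked at from below. Take the oak wedge, lay it flat on the tray floor, thin end first, at the middle of the slab's overhanging near edge, and push it in under the overhang until the whole near edge of the plaster bed stands two or three millimetres clear of the floor; the slab stays back against the far rail of the tray and is not touched by the gripper. Finish while still gripping the wedge there, and leave everything else on the bench where it is.

Things in the scene. Friction and masses are not known exactly. Their poses are not given: they have to be found in the camera images.
- tray: Work tray, fixed: grey floor board 330 (x) by 320 mm (y), 12 mm thick, with a pale pine frame 18 mm wide, 22 mm high above the floor, on its far (+x) side and both y sides; the near (-x) side is open. Origin: centre of the underside, on the bench; floor top at z = 12 mm; inner face of the far rail at x = 147 mm. Place varies, yaw up to 15 degrees.
- slab: Loose tan-brown shale slab with a coiled ammonite on top, 0.6 to 1 kg: stone 160 (x) by 130 (y) by 18 mm on a white plaster bed 8 mm thick, 0 to 3 mm from the far rail. Origin: level with the bed's underside, below the stone's centre; +x to the far rail. The bed covers x -18 to 78, y -55 to 55 mm; the stone overhangs the floor by 62 mm on the near side, gap 8 mm high. Stone top z 26, fossil 35 mm.
- near_edge (a point): Middle of the lower near edge of the stone (slab x = -80, y = 0, z = 8 mm), where the wedge goes in. Raised here, the slab pivots on the bed's far lower edge (slab x = 78 mm): the bed's near edge rises 0.6 mm for each 1 mm at this point. The wedge pushes the slab back against the far rail.
- bed_left (a point): Lower near corner of the plaster bed on the +y side (slab x = -18, y = 55, z = 0 mm); on the tray floor at the start.
- bed_right (a point): Lower near corner of the plaster bed on the -y side (slab x = -18, y = -55, z = 0 mm); on the tray floor at the start.
- wedge: Loose oak wedge, 60 g, flat on the bench left or right of the tray: 110 mm long (x), 36 mm wide (y); its top slopes evenly from 27 mm high at the thick back end (x = -55 mm) to 3 mm at the thin end (x = +55 mm). Origin: centre of the underside, z up, +x to the thin end. Pushing it in takes 5 to 18 N: grip it firmly (40 N is good) across its width near the back end.
- wedge_tip (a point): Middle of the wedge's thin end (wedge x = 55, y = 0, z = 1.5 mm). The slope meets the stone's near edge when this is 23 mm inside it; each further 4.6 mm lifts that edge 1 mm; at 62 mm inside it would hit the plaster bed.
- brush: Bystander: flat black-bristle brush, dark wood handle, 175 mm long (x), 34 mm wide, 22 mm high, lying on the bench on the other side of the tray than the wedge. Origin: underside, where the handle meets the metal.
- wash_bottle: Bystander: translucent white wash bottle, 72 mm across, 215 mm high with its blue cap and spout. Origin: centre of the underside.
- paper_cup: Bystander: empty olive-green cup, 76 mm across, 82 mm high. Origin: centre of the underside.
- beaker: Bystander: small glass beaker, 60 mm across, 62 mm high. Origin: centre of the underside.
- fragment_a: Bystander: tan stone fragment, 36 x 28 x 22 mm, on the tray floor to the +y side of the slab. Origin: centre of the underside.
- fragment_b: Bystander: tan stone fragment, 30 x 26 x 18 mm, on the tray floor to the -y side of the slab. Origin: centre of the underside.
- spatula: Bystander: thin steel spatula with a black handle, 165 mm long (x), 12 mm high, on the bench. Origin: underside, where the handle ends.
There are look-alikes about, which are no part of the job. Of the things like the wedge, leave any that is green, pink or purple; of the rest the larger one is meant.

How it is judged (in metres and radians):
On the way:
1. the wedge's thin end is in under the slab's overhanging near edge while the plaster bed still lies on the tray floor (x of wedge_tip in the frame of slab between -0.077 and -0.018 m and y of wedge_tip in the frame of slab between -0.045 and 0.045 m and z of wedge_tip in the frame of tray below 0.02 m and z of each of bed_left, bed_right in the frame of tray below 0.0128 m), for 0.05 s.
At the end, for the whole second after the job is handed in: Both near corners of the bed are 1.1 to 4.5 mm off the floor, carried by the wedge (over 1 N), which lies flat (4 mm, 5 deg), within 30 mm of the middle, gripped (over 2 N); slab at rest, not touched by the arm, within 9 mm of the far rail, turned under 5 deg, moved under 15 mm (z of bed_left in the frame of tray between 0.0131 and 0.0165 m and z of bed_right in the frame of tray between 0.0131 and 0.0165 m and contact force between wedge and slab above 1 N and contact force between the fingers and wedge above 2 N and contact force between each of the arm, the fingers and slab below 0.3 N and y of wedge_tip in the frame of slab between -0.03 and 0.03 m and z of wedge in the frame of tray below 0.016 m and angle between wedge's own z axis and vertical below 0.09 rad and x of slab in the frame of tray above 0.058 m and angle between the x axis of slab and the x axis of tray, either way round below 0.09 rad and distance of slab from where it was at the start of the episode below 0.015 m and linear speed of each of slab, wedge below 0.01 m/s); the arm keeps its last pose, push and grip.
It fails at once if the slab is heaved up: a near corner of its bed more than 8 mm above the tray floor (z of any of bed_left, bed_right in the frame of tray above 0.02 m).
It fails at once if the gripper or arm presses on the slab (more than 2 N) (contact force between any of the fingers, the arm and slab above 2 N).
It fails at once if a bystander is moved more than 30 mm (distance of any of brush, wash_bottle, paper_cup, beaker, fragment_a, fragment_b, spatula from where it was at the start of the episode above 0.03 m).
It also fails if it takes over 45 s, if anything falls off the work surface, if the arm or the gripper's body presses on something with over 40 N, if the wrist force passes 120 N, or if a joint passes its speed limit or range.

### The arm

A 7-joint arm with a two-finger parallel gripper is mounted at the origin on the work surface. World frame = base frame: x ahead of the robot, y to its left, z up, the work surface at z = 0. Lengths are in mm, angles in rad, forces in N, time in s.
With the tool pointing down it reaches from about 400 to 850 mm from the base axis. Payload 4.5 kg.
Tool frame: the origin (TCP) lies midway between the tips of the shut fingers; the grasp point (between the pads) lies 19 mm behind it; y points along the fingers, x is the direction in which the jaws open and shut, and the axes are right-handed (so a half turn about y gives the same grasp; the last joint's range is limited). The gripper opens to 88 mm and grips with 3 to 60 N. Pads are 18 mm wide; open, the fingers measure 123 mm over their backs; the gripper's body (75 mm by 187 mm) begins 45 mm behind the grasp point.
Start: joints at [1.301, 0.689, -0.195, 1.565, 0.157, 0.902, -0.215], TCP at [186.998, -596.396, 211.143] pointing down, gripper open.
Joint ranges: [-3.01, 3.01], [-0.46, 2.08], [-1.47, 1.51], [0.13, 2.56], [-1, 4.14], [0.04, 2.09], [-2.66, 2.66]. Speed limits (rad/s): [2.57, 2.57, 3.14, 3.14, 3.14, 3.14, 3.14].

### API

Orientations are given as a rotation vector (axis times angle).
In Python, from cell import state, snapshot, get_calibration, finish_job gives the robot as it stands.
- The arm moves only by the shell command python3 -m pendant 'ROWS'. ROWS is JSON, a list of rows, each an object with "gripper": the opening, from 0 (shut) to 1 (fully open); "linear": the shift along the world's x, y, z in m, a list of three; "turn": the turn, a rotation vector about the world's x, y, z in rad, a list of three. A call has 1 to 5 rows; each row is the pose to reach, as a shift and turn from the pose measured when the call began; what a row does not reach only later rows make up. A row lasts 1/8 s, in which the tool goes at most 62.5 mm and 10.7 degrees, less where a joint would pass 70% of its speed; a pose out of reach is approached as far as the arm can. A call with a gripper value outside its range is refused whole. The fingers move at their own pace and stop on an object; the grip force is fixed at half the most. Time passes only in rows, so rows that repeat a pose let the fingers close. It gives the time, the measured TCP pose, the force and the opening at its end, in the units of the state.
- state(): the state, without advancing time (a new reading comes with each control period).
- snapshot(name): name is "side" or "top" or "wrist"; returns the picture (400x640x3 uint8, blue, green, red); there is no depth.
- get_calibration(name): a dict with "fx", "fy", "cx", "cy" (pixels), "dist" ([k1, k2, p1, p2, k3] as OpenCV has them; the pictures are not rectified), "rvec" (rotation vector, rad) and "tvec" (3), from world to camera coordinates, as OpenCV has them. Camera axes: x right, y down, z forward; pixel columns grow to the right and rows downward; lengths in mm; the calibration is good to about 2 mm. A picture is of the moment at which its call begins: read the wrist's pose just before it. get_calibration takes no time and is no camera call; for the wrist camera it gives the pose at the moment of the call.
- finish_job(): hands the job in, once; it reports no verdict.
The state is a dict: "time_s": time; "joints": joint angles; "qvel": joint speeds; "tau": joint torques, N m; "ee_pos": TCP position; "orientation": TCP orientation; "ft_force": force on the tool from outside, world axes, zero at the start; "moment": the same for the moment, N m; "finger_gap": finger opening in mm.
Only numpy, scipy, OpenCV 4.12 (cv2) and the standard library are available. Lean on these libraries where they do the work, as an engineer would, in place of code of your own. Each camera call takes 0.05 s, during which the arm holds its last target. There are 200 camera calls.

## Working session

There is one attempt and no reset: what is moved stays moved. The work goes in short steps, Python scripts to look and compute and a shell command to move; the robot and the scene stay as the last step left them, time stands still between calls to the robot, and variables do not carry over. Pictures are saved under pics/ and viewed, about 8 in all and at most 12, crops included, and the job is handed in when it is done.

```bash
mkdir -p pics
cat > h.py <<'E'
import numpy as np, cv2
from cell import state, snapshot, get_calibration
def cam(n):
    c=get_calibration(n); K=np.array([[c['fx'],0,c['cx']],[0,c['fy'],c['cy']],[0,0,1.]])
    R=cv2.Rodrigues(np.array(c['rvec'],float))[0]; t=np.array(c['tvec'],float).ravel()
    return K,np.array(c['dist'],float),R,t
def ray(c,p):
    K,d,R,t=c; u=cv2.undistortPoints(np.array(p,float).reshape(-1,1,2),K,d).reshape(-1,2)
    return -R.T@t,(np.c_[u,np.ones(len(u))])@R
def onplane(c,p,z):
    o,v=ray(c,p); return o+v*((z-o[2])/v[:,2])[:,None]
def proj(c,X):
    K,d,R,t=c; return cv2.projectPoints(np.array(X,float).reshape(-1,1,3),cv2.Rodrigues(R)[0],t,K,d)[0].reshape(-1,2)
def tri(c1,p1,c2,p2):
    o1,v1=ray(c1,p1);o2,v2=ray(c2,p2);out=[]
    for a,b in zip(v1,v2):
        s=np.linalg.lstsq(np.c_[a,-b],o2-o1,rcond=None)[0]; A=o1+a*s[0];B=o2+b*s[1]; out.append([*(A+B)/2,np.linalg.norm(A-B)])
    return np.array(out)
E
python3 - <<'E'
from h import *
s=state();print(s)
for n in ['side','top','wrist']:
    im=snapshot(n);cv2.imwrite(f'pics/{n}0.png',im);c=cam(n);print(n,-c[2].T@c[3],c[2][2])
a=cv2.imread('pics/top0.png');
cv2.imwrite('pics/a.png',a)
E
```

```text
{'time_s': 0.0, 'joints': array([ 1.30078779,  0.69000381, -0.19454483,  1.56634183,  0.15731812,
        0.9025539 , -0.21508937]), 'qvel': array([-0.00040823, -0.00069202, -0.00148251,  0.0024061 ,  0.00076696,
        0.00032035, -0.00012922]), 'tau': array([-4.26427032e-04, -5.27568948e+01, -1.26658592e+00, -1.53433120e+01,
       -5.24848409e-02,  6.52545306e-03,  1.68167267e-04]), 'ee_pos': array([ 186.71882777, -595.71813493,  210.29911735]), 'orientation': array([-1.33674607,  0.98364076, -0.98095573]), 'ft_force': array([-0.3989891 , -0.41709726, -0.46917907]), 'moment': array([-0.00522909, -0.0491975 , -0.04115824]), 'finger_gap': 88.17366257190668}
side [ 391.13235415 1392.25448876 1098.27973367] [ 0.09285936 -0.79852784 -0.59475241]
top [ 472.33873997   25.43755333 1353.96735668] [ 0.04481203 -0.00314229 -0.99899049]
wrist [ 261.07850305 -572.47706713  384.10216897] [-0.28378169 -0.08770912 -0.95486913]
```

View pics/top0.png

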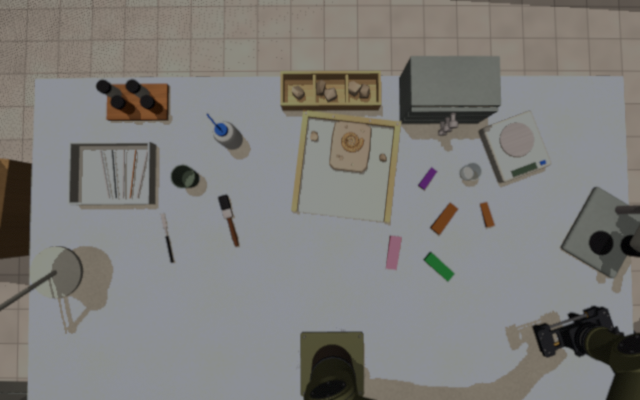

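View pics/side0.png

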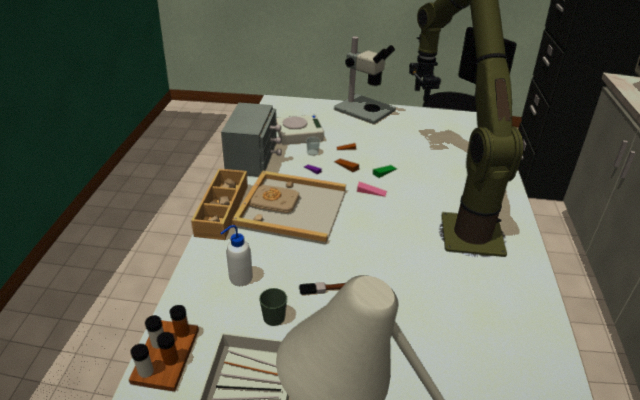

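Top view, with +x up and −y right. The wedge-like things are orange-brown large (444,218), orange-brown small (487,214), purple (428,178), pink (394,252) and green (438,265). By the description I choose (444,218). The slab is at (350,145), with its open near side facing down. The side view shows the same wedge at about (347,164).

Run:
```python
from h import *
T=cv2.imread('pics/top0.png');S=cv2.imread('pics/side0.png');ct=cam('top');cs=cam('side')
for p,z in [((444,218),15),((487,214),10),((350,145),35),((428,178),10),((394,252),10),((438,265),10),((470,172),60)]:print(p,onplane(ct,[p],z)[0].round())
h=cv2.cvtColor(T,cv2.COLOR_BGR2HSV);m=cv2.inRange(h,(3,130,60),(18,255,255))
for k in cv2.findContours(m,0,1)[0]:
    if cv2.contourArea(k)>60:
        r=cv2.minAreaRect(k);b=cv2.boxPoints(r);print('top',np.round(r[0]),np.round(r[1]),onplane(ct,b,8)[:,:2].round().tolist())
h=cv2.cvtColor(S,cv2.COLOR_BGR2HSV);m=cv2.inRange(h,(3,130,40),(18,255,255))
for k in cv2.findContours(m,0,1)[0]:
    if cv2.contourArea(k)>40: print('side',cv2.boundingRect(k),cv2.contourArea(k))
a=cv2.resize(S[130:220,240:400],(800,450),interpolation=2);cv2.imwrite('pics/c1.png',a)
print(cam('wrist')[2].T.round(2), cv2.Rodrigues(state()['orientation'])[0].round(2))
```

```text
(444, 218) [ 468. -368.   15.]
(487, 214) [ 481. -512.   10.]
(350, 145) [706. -62.  35.]
(428, 178) [ 600. -319.   10.]
(394, 252) [ 359. -204.   10.]
(438, 265) [ 315. -348.   10.]
(470, 172) [ 614. -441.   60.]
top [444. 218.] [10. 31.] [[437.0, -326.0], [519.0, -387.0], [499.0, -413.0], [417.0, -352.0]]
top [486. 215.] [23.  7.] [[512.0, -488.0], [519.0, -510.0], [446.0, -533.0], [439.0, -511.0]]
top [  4. 192.] [64.  9.] [[669.0, 1102.0], [669.0, 1072.0], [456.0, 1065.0], [456.0, 1096.0]]
top [137. 102.] [34. 60.] [[918.0, 746.0], [916.0, 544.0], [802.0, 542.0], [803.0, 743.0]]
side (129, 317, 69, 74) 2160.5
side (326, 284, 18, 5) 49.0
side (263, 188, 18, 13) 149.5
side (240, 174, 105, 43) 452.5
side (192, 169, 135, 72) 2548.5
side (336, 159, 22, 12) 112.5
side (337, 144, 19, 6) 50.5
side (512, 116, 10, 11) 68.0
side (169, 90, 93, 14) 723.5
[[ 0.3  -0.91 -0.28]
 [-0.95 -0.29 -0.09]
 [-0.    0.3  -0.95]] [[ 0.3  -0.    0.95]
 [-0.95  0.    0.3 ]
 [-0.   -1.   -0.  ]]
```

View pics/c1.png

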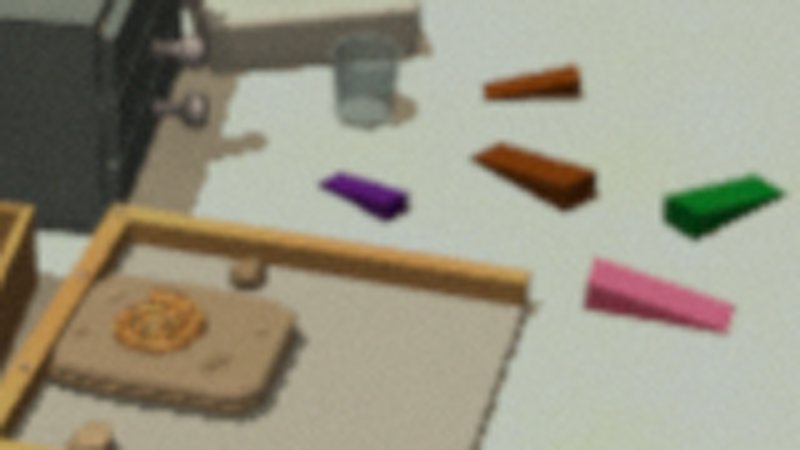

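The side crop confirms the choice. The larger brown wedge at crop (535,177) has its thick end lower right, nearer the robot, and its thin end upper left. The pink, purple and green ones and the small brown one are distinct from it. World centre is about (468,−369), yaw about −37°. Next I move the wrist camera over it.

```bash
python3 -m pendant '[{"gripper":1,"linear":[0.05,0.04,0.02],"turn":[0,0,-0.18]},{"gripper":1,"linear":[0.1,0.075,0.04],"turn":[0,0,-0.36]},{"gripper":1,"linear":[0.15,0.115,0.04],"turn":[0,0,-0.54]},{"gripper":1,"linear":[0.2,0.15,0.04],"turn":[0,0,-0.72]},{"gripper":1,"linear":[0.24,0.185,0.04],"turn":[0,0,-0.9]}]'; python3 -m pendant '[{"gripper":1,"linear":[0.05,0.035,0.0],"turn":[0,0,-0.04]},{"gripper":1,"linear":[0.05,0.035,0.0],"turn":[0,0,-0.04]},{"gripper":1,"linear":[0.05,0.035,0.0],"turn":[0,0,-0.04]}]'
python3 - <<'E'
from h import *
s=state();print(s['time_s'],s['ee_pos'],cv2.Rodrigues(s['orientation'])[0].round(2).tolist())
c=cam('wrist');im=snapshot('wrist');cv2.imwrite('pics/w1.png',im);np.save('w1.npy',np.array(c,dtype=object),allow_pickle=True)
print(proj(c,[[468,-369,10]]))
E
```

```text
time_s: 0.78
ee_pos: [428.6, -409.3, 250.4]
orientation: [-0.86, 1.637, -1.636]
ft_force: [0.4, -0.8, -0.1]
finger_gap: 88.1
time_s: 1.15
ee_pos: [478.1, -374.4, 250.0]
orientation: [-0.834, 1.664, -1.662]
ft_force: [-0.9, -1.7, -0.6]
finger_gap: 88.0
1.15 [ 478.09821586 -374.37307008  250.01599794] [[-0.6, -0.0, 0.8], [-0.8, 0.0, -0.6], [-0.0, -1.0, -0.0]]
[[320.74985834 178.49708588]]
```

View pics/w1.png

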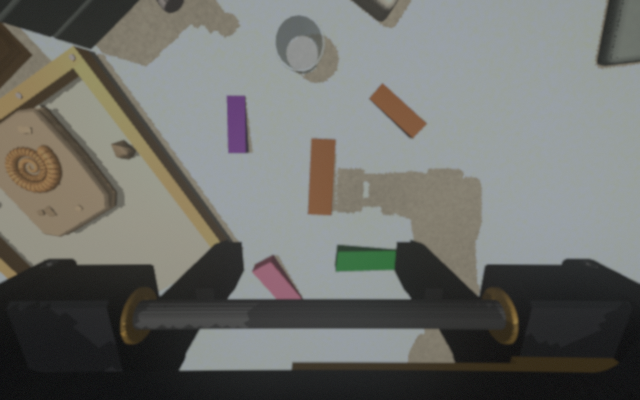

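The wrist view shows the wedge at (321,177), its width across the jaws and thin end up. Its neighbours are clear: green (366,258), purple (237,124) and small brown (398,110). I take a second wrist view with a sideways shift to triangulate.

```bash
python3 -m pendant '[{"gripper":1,"linear":[0.03,0.05,0.0],"turn":[0,0,0]},{"gripper":1,"linear":[0.04,0.08,0.0],"turn":[0,0,0]},{"gripper":1,"linear":[0.04,0.08,0.0],"turn":[0,0,0]}]'
cat > m.py <<'E'
from h import *
def mask(im): 
    h=cv2.cvtColor(im,cv2.COLOR_BGR2HSV);return cv2.inRange(h,(3,120,50),(18,255,255))
def wedge(im,c,g):
    m=mask(im)[:250]; k=[q for q in cv2.findContours(m,0,1)[0] if cv2.contourArea(q)>300]
    p=proj(c,[g])[0]; k=min(k,key=lambda q:np.linalg.norm(np.mean(q[:,0],0)-p))
    r=cv2.minAreaRect(k);b=cv2.boxPoints(r); 
    ks=[tuple(x) for x in cv2.approxPolyDP(k,4,True)[:,0]]
    return b,ks
E
python3 - <<'E'
from m import *
c2=cam('wrist');im2=snapshot('wrist');cv2.imwrite('pics/w2.png',im2);np.save('w2.npy',np.array(c2,dtype=object),allow_pickle=True)
c1=tuple(np.load('w1.npy',allow_pickle=True));im1=cv2.imread('pics/w1.png');print(state()['ee_pos'])
B=[]
d=np.array([.8,-.6])
for im,c in((im1,c1),(im2,c2)):
    b,k=wedge(im,c,[468,-369,10]);print(b.round(1).tolist(),k)
    w=onplane(c,b,10)[:,:2]-[468,-369];o=np.argsort(np.sign(w@d)*10+np.sign(w@[.6,.8]));B.append(b[o]) # back-right,back-left,tip-right,tip-left
X=tri(c1,B[0],c2,B[1]);print(X.round(1))
bk,tp=X[:2,:3].mean(0),X[2:,:3].mean(0);v=tp-bk;print(bk,tp,np.linalg.norm(v[:2]),np.degrees(np.arctan2(v[1],v[0])),'w',np.linalg.norm((X[0]-X[1])[:2]))
E
```

```text
time_s: 1.58
ee_pos: [517.3, -293.9, 250.2]
orientation: [-0.834, 1.665, -1.661]
ft_force: [0.1, -0.4, 0.2]
finger_gap: 88.1
[ 516.21253907 -296.37501441  250.26351462]
[[309.1000061035156, 212.10000610351562], [312.70001220703125, 139.8000030517578], [333.70001220703125, 140.8000030517578], [330.1000061035156, 213.10000610351562]] [(np.int32(313), np.int32(140)), (np.int32(310), np.int32(212)), (np.int32(329), np.int32(213)), (np.int32(333), np.int32(141))]
[[368.79998779296875, 174.0], [372.70001220703125, 127.0999984741211], [395.0, 128.89999389648438], [391.1000061035156, 175.8000030517578]] [(np.int32(374), np.int32(128)), (np.int32(369), np.int32(173)), (np.int32(391), np.int32(173)), (np.int32(394), np.int32(129))]
[[ 4.610e+02 -3.663e+02  1.057e+02  3.240e+01]
 [ 4.775e+02 -3.469e+02  1.053e+02  3.370e+01]
 [ 5.006e+02 -4.169e+02  4.800e+00  3.000e-01]
 [ 5.206e+02 -3.932e+02 -1.100e+00  1.100e+00]]
[ 469.24215068 -356.60762781  105.47565287] [ 510.60052792 -405.04559652    1.8295707 ] 63.6926383491025 -49.50790490977059 w 25.555432764966437
```

View pics/w2.png

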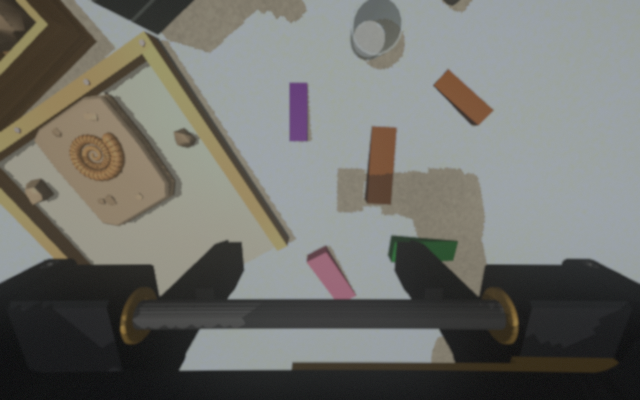

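View w2 shows the wedge at (380,165), its back third in the arm's shadow, which cut the mask short. I redo it with a darker threshold, and measure the slab from its stone mask.

Run:
```python
import m
from m import *
m.mask=lambda im:cv2.inRange(cv2.cvtColor(im,cv2.COLOR_BGR2HSV),(2,110,25),(18,255,255))
L=[(tuple(np.load(f'w{i}.npy',allow_pickle=True)),cv2.imread(f'pics/w{i}.png')) for i in(1,2)]
B=[];d=np.array([.8,-.6])
for c,im in L:
    b,k=m.wedge(im,c,[468,-369,10])
    k=np.array(k,float);print(k.tolist())
    k=k if len(k)==4 else b
    w=onplane(c,k,10)[:,:2]-[468,-369];o=np.argsort(np.sign(w@d)*10+np.sign(w@[.6,.8]));B.append(k[o])
X=tri(L[0][0],B[0],L[1][0],B[1]);print(X.round(1))
bk,tp=X[:2,:3].mean(0),X[2:,:3].mean(0);v=tp-bk;print(bk,tp,np.linalg.norm(v[:2]),np.degrees(np.arctan2(v[1],v[0])),(bk+tp)/2)
# slab in w2 (and top)
T=cv2.imread('pics/top0.png')
for nm,c,im,seed in(('w2',L[1][0],L[1][1],(110,200)),('top',cam('top'),T,(340,160))):
    h=cv2.cvtColor(im,cv2.COLOR_BGR2HSV);print(nm,'hsv slab',h[seed[1],seed[0]])
    mk=cv2.inRange(h,(3,55,60),(18,200,255)) 
    mk=cv2.morphologyEx(mk,2,np.ones((3,3),np.uint8));mk=cv2.morphologyEx(mk,3,np.ones((5,5),np.uint8))
    for k in cv2.findContours(mk,0,1)[0]:
        if cv2.pointPolygonTest(k,seed,False)>=0:
            P=onplane(c,k[:,0],38).astype(np.float32)[:,:2];r=cv2.minAreaRect(cv2.convexHull(P));print(nm,r,cv2.boxPoints(r).round().tolist(),cv2.contourArea(k))
```

```text
[[313.0, 140.0], [310.0, 212.0], [329.0, 213.0], [333.0, 141.0]]
[[373.0, 128.0], [369.0, 174.0], [390.0, 179.0], [394.0, 129.0]]
[[ 4.565e+02 -3.637e+02  9.390e+01  2.900e+01]
 [ 4.765e+02 -3.472e+02  1.029e+02  3.410e+01]
 [ 5.010e+02 -4.160e+02  3.000e+00  1.000e-01]
 [ 5.196e+02 -3.930e+02 -2.000e+00  2.000e-01]]
[ 466.52135975 -355.42352371   98.40434002] [ 5.10277090e+02 -4.04519261e+02  5.09157833e-01] 65.7643928548935 -48.291528494658266 [ 488.39922472 -379.97139258   49.45674893]
w2 hsv slab [ 17  76 131]Traceback (most recent call last):
  File "<stdin>", line 21, in <module>
cv2.error: OpenCV(4.12.0) /io/opencv/modules/imgproc/src/convhull.cpp:143: error: (-215:Assertion failed) total >= 0 && (depth == CV_32F || depth == CV_32S) in function 'convexHull'
```

Run:
```python
import m
from m import *
L=[(tuple(np.load(f'w{i}.npy',allow_pickle=True)),cv2.imread(f'pics/w{i}.png')) for i in(1,2)]
h=cv2.cvtColor(L[1][1],cv2.COLOR_BGR2HSV);print(h[150:210:6,380].tolist(),h[190,355:405:4].tolist())
m.mask=lambda im:(lambda h:((((h[...,0]<20)|(h[...,0]>172))&(h[...,1]>95)&(h[...,2]>20))*255).astype(np.uint8))(cv2.cvtColor(im,cv2.COLOR_BGR2HSV))
B=[];d=np.array([.8,-.6])
for c,im in L:
    b,k=m.wedge(im,c,[468,-369,10])
    k=np.array(k,float);print(k.tolist())
    k=k if len(k)==4 else b
    w=onplane(c,k,10)[:,:2]-[468,-369];o=np.argsort(np.sign(w@d)*10+np.sign(w@[.6,.8]));B.append(k[o])
X=tri(L[0][0],B[0],L[1][0],B[1]);print(X.round(1))
bk,tp=X[:2,:3].mean(0),X[2:,:3].mean(0);v=tp-bk;print(bk,tp,np.linalg.norm(v[:2]),np.degrees(np.arctan2(v[1],v[0])),(bk+tp)/2)
for nm,c,im,seed in(('w2',L[1][0],L[1][1],(110,200)),('top',cam('top'),cv2.imread('pics/top0.png'),(340,160))):
    h=cv2.cvtColor(im,cv2.COLOR_BGR2HSV);print(nm,'hsv slab',h[seed[1]-3:seed[1]+50:5,seed[0]].tolist())
    for smin in(50,65):
        mk=cv2.inRange(h,(3,smin,50),(18,210,255))
        n,lab=cv2.connectedComponents(cv2.morphologyEx(mk,2,np.ones((3,3),np.uint8)))
        k=np.argwhere(lab==lab[seed[1],seed[0]])[:,::-1].astype(float)
        P=np.ascontiguousarray(onplane(c,k,38)[:,:2],dtype=np.float32);r=cv2.minAreaRect(P);print(nm,len(k),r,cv2.boxPoints(r).round().tolist())
```

```text
[[12, 133, 123], [12, 135, 123], [12, 137, 123], [12, 137, 123], [12, 128, 112], [12, 105, 90], [12, 110, 90], [12, 109, 91], [13, 109, 89], [16, 54, 114]] [[22, 36, 129], [21, 38, 133], [30, 15, 140], [11, 74, 72], [12, 109, 91], [12, 109, 91], [12, 109, 89], [12, 110, 90], [12, 109, 89], [14, 74, 100], [21, 40, 133], [21, 38, 127], [22, 38, 127]]
[[312.0, 140.0], [309.0, 212.0], [330.0, 213.0], [334.0, 141.0]]
[[373.0, 128.0], [368.0, 200.0], [389.0, 202.0], [395.0, 130.0]]
[[ 4.194e+02 -3.502e+02  2.290e+01  4.000e-01]
 [ 4.410e+02 -3.266e+02  2.550e+01  1.800e+00]
 [ 4.994e+02 -4.169e+02  2.300e+00  1.500e+00]
 [ 5.207e+02 -3.922e+02  4.800e+00  1.000e-01]]
[ 430.17193642 -338.38244903   24.16897696] [ 510.03391807 -404.54737598    3.54095796] 103.70985329968471 -39.64143989661322 [ 470.10292725 -371.46491251   13.85496746]
w2 hsv slab [[17, 73, 125], [17, 74, 131], [18, 65, 142], [18, 64, 143], [17, 64, 143], [17, 64, 140], [26, 25, 152], [24, 26, 154], [26, 27, 153], [26, 27, 152], [26, 25, 152]]
w2 9711 ((702.66259765625, -83.54022216796875), (171.9570770263672, 158.4529571533203), 83.0564956665039) [[614.0, -159.0], [771.0, -178.0], [792.0, -8.0], [634.0, 11.0]]
w2 265 ((672.6631469726562, -30.58832550048828), (25.258750915527344, 32.94114685058594), 45.8299560546875) [[652.0, -28.0], [676.0, -51.0], [693.0, -33.0], [670.0, -10.0]]
top hsv slab [[16, 71, 126], [18, 53, 139], [19, 54, 136], [42, 9, 138], [48, 9, 142], [48, 9, 143], [48, 9, 143], [48, 9, 143], [54, 9, 143], [48, 9, 143], [48, 9, 142]]
top 1572 ((701.8323974609375, -68.65516662597656), (110.81149291992188, 160.49700927734375), 84.28927612304688) [[616.0, -116.0], [776.0, -132.0], [787.0, -22.0], [627.0, -6.0]]
top 251108 ((543.3844604492188, 35.1949462890625), (2136.320068359375, 1308.6051025390625), 89.75147247314453) [[-116.0, -1030.0], [1193.0, -1036.0], [1202.0, 1101.0], [-106.0, 1106.0]]
```

The wedge triangulates well: back top 24 mm high, tip 3.5 mm (expected 27 and 3), ray gaps under 2 mm, length 104, centre (470,−371.5), yaw −39.6°. Next I go to the grasp at (441,−347).

```bash
python3 -m pendant '[{"gripper":0.7,"linear":[-0.03,-0.02,-0.05],"turn":[0,0,-0.047]},{"gripper":0.7,"linear":[-0.055,-0.04,-0.1],"turn":[0,0,-0.047]},{"gripper":0.7,"linear":[-0.076,-0.053,-0.15],"turn":[0,0,-0.047]},{"gripper":0.7,"linear":[-0.076,-0.053,-0.2],"turn":[0,0,-0.047]},{"gripper":0.7,"linear":[-0.076,-0.053,-0.2],"turn":[0,0,-0.047]}]'
python3 - <<'E'
from h import *
s=state();R=cv2.Rodrigues(s['orientation'])[0];print(s['ee_pos'],R.round(3).tolist())
c=cam('wrist');im=snapshot('wrist');cv2.imwrite('pics/w3.png',im);print(proj(c,[[427.8,-336.4,27],[512,-406,3],[440.8,-347.2,23]]))
E
```

```text
time_s: 2.25
ee_pos: [435.8, -350.3, 47.5]
orientation: [-0.802, 1.708, -1.696]
ft_force: [-1.0, 0.1, 1.7]
finger_gap: 61.5
[ 435.83463443 -350.33980311   47.51654676] [[-0.64, -0.008, 0.768], [-0.768, 0.003, -0.64], [0.003, -1.0, -0.008]]
[[312.80386311 243.8749279 ]
 [311.66792214  91.58430157]
 [312.70196973 221.19198364]]
```

View pics/w3.png

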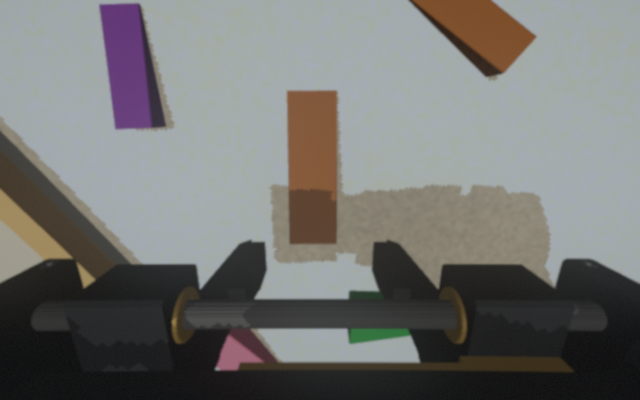

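View w3 confirms it: tip at (312,91) and back at (313,243), where predicted (312,92) and (313,244). I descend and grip.

```bash
python3 -m pendant '[{"gripper":0.7,"linear":[0.005,0.003,-0.02],"turn":[0,0,0]},{"gripper":0.7,"linear":[0.005,0.003,-0.036],"turn":[0,0,0]},{"gripper":0.7,"linear":[0.005,0.003,-0.043],"turn":[0,0,0]},{"gripper":0.7,"linear":[0.005,0.003,-0.043],"turn":[0,0,0]}]'; python3 -m pendant '[{"gripper":0.7,"linear":[0,0,0],"turn":[0,0,0]},{"gripper":0,"linear":[0,0,0],"turn":[0,0,0]},{"gripper":0,"linear":[0,0,0],"turn":[0,0,0]},{"gripper":0,"linear":[0,0,0],"turn":[0,0,0]},{"gripper":0,"linear":[0,0,0],"turn":[0,0,0]}]'
```

```text
time_s: 2.8
ee_pos: [442.9, -347.8, 6.4]
orientation: [-0.801, 1.703, -1.698]
ft_force: [-0.7, 0.8, -0.2]
finger_gap: 61.3
time_s: 3.42
ee_pos: [443.0, -347.8, 6.5]
orientation: [-0.801, 1.703, -1.698]
ft_force: [-0.4, 0.1, 0.5]
finger_gap: 24.2
```

Run:
```python
from h import *
s=state();print(s['ee_pos'],s['finger_gap'],s['ft_force'])
c=cam('wrist');im=snapshot('wrist');cv2.imwrite('pics/w4.png',im);print(state()['finger_gap'])
```

```text
[ 442.96390795 -347.78307392    6.50342388] 24.17833698231774 [-0.4446444   0.12508453  0.49760754]
19.940008211925424
```

View pics/w4.png

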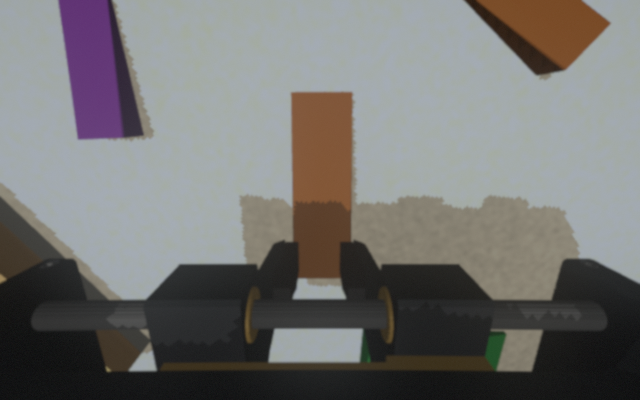

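View w4 shows the finger inner edges at x=298 and 340, narrower than the wedge at 292–352, and the gap is still falling, so the fingers may not be beside the wedge. I check the projections and the other cameras.

Run:
```python
from h import *
s=state();print(s['time_s'],s['finger_gap'],s['ee_pos'],s['ft_force'])
c=cam('wrist');t=s['ee_pos'];R=cv2.Rodrigues(s['orientation'])[0];x=R[:,0]
print('tcp',proj(c,[t,t+x*12,t-x*12,t+[0,0,19]]).round(),'cam',(-c[2].T@c[3]-t))
d=np.array([.770,-.638,0]);p=np.array([.638,.77,0]);o=np.array([470,-371.5,0])
print(proj(c,[o-55*d+18*p+[0,0,27],o-55*d-18*p+[0,0,27],o+55*d+18*p+[0,0,3],o+55*d-18*p+[0,0,3],o-55*d+18*p,o-55*d-18*p]).round())
S=snapshot('side');T=snapshot('top');w=snapshot('wrist')
print(state()['finger_gap'],proj(cam('side'),[t]),proj(cam('top'),[t]))
u=proj(cam('side'),[t])[0].astype(int)
A=cv2.resize(S[u[1]-40:u[1]+30,u[0]-50:u[0]+50],(571,400),interpolation=2)
B=cv2.resize(w[80:350,180:460],(415,400))
cv2.imwrite('pics/c5.png',cv2.resize(np.hstack([A,B]),None,fx=.8,fy=.8))
```

```text
3.475 19.940008211925424 [ 442.96176567 -347.77132932    6.47379588] [-0.60531821  0.27108293 -0.43104043]
tcp [[320. 237.]
 [338. 237.]
 [303. 237.]
 [321. 250.]] cam [ 60.69882988 -48.64642693 173.30100985]
[[293. 279.]
 [351. 278.]
 [291.  92.]
 [353.  92.]
 [297. 258.]
 [347. 258.]]
7.870760432381286 [[351.06497286 166.73157217]] [[437.12112539 225.80212155]]
```

View pics/c5.png

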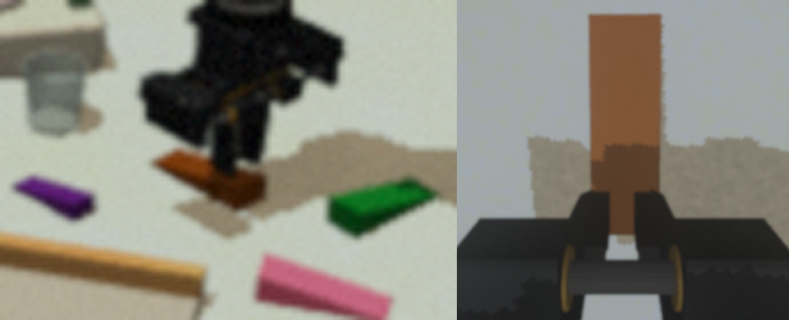

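The crops show the fingertips above the wedge top and closing freely, with no contact force. The wedge is unmoved: its corners sit on the predicted pixels. The scale between the fingers (1.74 px/mm against 1.46 at the reported TCP) puts the real tips about 25 mm behind the reported TCP. I reopen and go lower in small steps, watching the force.

```bash
python3 -m pendant '[{"gripper":0.7,"linear":[0,0,0.003],"turn":[0,0,0]},{"gripper":0.7,"linear":[0,0,0.003],"turn":[0,0,0]},{"gripper":0.7,"linear":[0,0,0.003],"turn":[0,0,0]},{"gripper":0.7,"linear":[0,0,0],"turn":[0,0,0]},{"gripper":0.7,"linear":[0,0,0],"turn":[0,0,0]}]';  python3 -m pendant '[{"gripper":0.7,"linear":[-0.001,0.001,-0.002],"turn":[0,0,0]},{"gripper":0.7,"linear":[-0.001,0.001,-0.004],"turn":[0,0,0]},{"gripper":0.7,"linear":[-0.001,0.001,-0.004],"turn":[0,0,0]}]'; python3 -c "
from h import *
s=state();print(s['ee_pos'],s['ft_force'],s['finger_gap'],s['joints'].round(3))"
```

```text
time_s: 4.25
ee_pos: [442.7, -347.6, 6.1]
orientation: [-0.801, 1.703, -1.697]
ft_force: [0.1, -0.7, -0.2]
finger_gap: 55.6
time_s: 4.62
ee_pos: [441.6, -346.5, 1.9]
orientation: [-0.801, 1.704, -1.697]
ft_force: [0.3, 0.3, -0.8]
finger_gap: 61.5
[ 441.56285868 -346.49224382    1.88201479] [ 0.28743094  0.29305667 -0.77693552] 61.45748084954344 [ 0.555  0.934  0.046  1.89  -0.111  0.325 -1.576]
```

```bash
python3 -m pendant '[{"gripper":0.7,"linear":[0,0,-0.004],"turn":[0,0,0]},{"gripper":0.7,"linear":[0,0,-0.004],"turn":[0,0,0]}]';  python3 -m pendant '[{"gripper":0.7,"linear":[0,0,-0.004],"turn":[0,0,0]},{"gripper":0.7,"linear":[0,0,-0.004],"turn":[0,0,0]}]'
```

```text
time_s: 4.88
ee_pos: [441.4, -346.3, -2.5]
orientation: [-0.802, 1.704, -1.697]
ft_force: [0.0, 0.1, -0.4]
finger_gap: 61.7
time_s: 5.12
ee_pos: [441.2, -346.1, -6.8]
orientation: [-0.802, 1.705, -1.696]
ft_force: [-0.3, 0.4, 0.7]
finger_gap: 61.4
```

```bash
python3 -m pendant '[{"gripper":0.7,"linear":[0,0,-0.004],"turn":[0,0,0]},{"gripper":0.7,"linear":[0,0,-0.004],"turn":[0,0,0]}]';  python3 -m pendant '[{"gripper":0.7,"linear":[0,0,-0.003],"turn":[0,0,0]},{"gripper":0.7,"linear":[0,0,-0.003],"turn":[0,0,0]}]'
python3 - <<'E'
from h import *
s=state();c=cam('wrist');im=snapshot('wrist');cv2.imwrite('pics/w6.png',im)
g=cv2.cvtColor(im,cv2.COLOR_BGR2GRAY)
print(g[250,230:410:4].tolist());print(g[240:262:2,262].tolist(),s['finger_gap'])
E
```

```text
time_s: 5.38
ee_pos: [440.9, -346.0, -11.2]
orientation: [-0.802, 1.706, -1.696]
ft_force: [0.0, -0.4, 0.0]
finger_gap: 61.9
time_s: 5.62
ee_pos: [440.9, -345.8, -14.4]
orientation: [-0.802, 1.706, -1.695]
ft_force: [-0.4, -0.1, -1.1]
finger_gap: 61.6
[130, 71, 47, 46, 45, 45, 42, 45, 43, 111, 130, 130, 134, 134, 136, 86, 70, 69, 68, 69, 69, 69, 68, 68, 69, 70, 68, 70, 71, 71, 71, 72, 127, 130, 134, 131, 49, 40, 40, 41, 42, 43, 42, 46, 111]
[127, 76, 45, 46, 44, 43, 41, 42, 41, 41, 40] 61.647375795660274
```

View pics/w6.png

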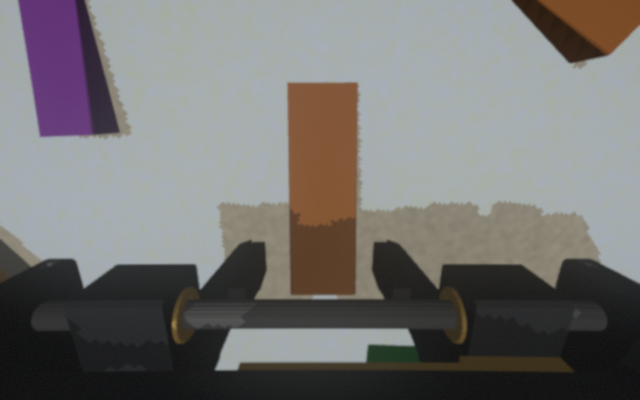

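View w6 shows the wedge (x 290–356) now between the fingers (265, 373), back end at (323,294). I go 4 mm lower and close.

```bash
python3 -m pendant '[{"gripper":0.7,"linear":[0,0,-0.004],"turn":[0,0,0]},{"gripper":0.7,"linear":[0,0,-0.004],"turn":[0,0,0]}]';  python3 -m pendant '[{"gripper":0,"linear":[0,0,0],"turn":[0,0,0]},{"gripper":0,"linear":[0,0,0],"turn":[0,0,0]},{"gripper":0,"linear":[0,0,0],"turn":[0,0,0]},{"gripper":0,"linear":[0,0,0],"turn":[0,0,0]},{"gripper":0,"linear":[0,0,0],"turn":[0,0,0]}]'; python3 -m pendant '[{"gripper":0,"linear":[0,0,0],"turn":[0,0,0]},{"gripper":0,"linear":[0,0,0],"turn":[0,0,0]}]'
```

```text
time_s: 5.92
ee_pos: [440.7, -345.7, -18.6]
orientation: [-0.803, 1.706, -1.695]
ft_force: [0.8, 0.6, -0.4]
finger_gap: 61.6
time_s: 6.55
ee_pos: [440.7, -345.8, -18.6]
orientation: [-0.803, 1.706, -1.695]
ft_force: [-0.8, 0.0, 0.4]
finger_gap: 35.4
time_s: 6.8
ee_pos: [440.7, -345.8, -18.5]
orientation: [-0.803, 1.706, -1.695]
ft_force: [-0.4, -0.9, -0.1]
finger_gap: 35.6
```

Gripped, opening 35.6 mm for the 36 mm wedge. The underside is at the reported TCP z + 18.5. I lift, check the grip holds, and carry to in front of the slab.

```bash
python3 -m pendant '[{"gripper":0,"linear":[0,0,0.03],"turn":[0,0,0]},{"gripper":0,"linear":[0,0,0.07],"turn":[0,0,0]},{"gripper":0,"linear":[0,0.01,0.09],"turn":[0,0,0.05]},{"gripper":0,"linear":[0,0.05,0.1],"turn":[0,0,0.15]},{"gripper":0,"linear":[0,0.1,0.1],"turn":[0,0,0.28]}]'; python3 -m pendant '[{"gripper":0,"linear":[0,0.05,0],"turn":[0,0,0.1]},{"gripper":0,"linear":[0,0.1,0],"turn":[0,0,0.2]},{"gripper":0,"linear":[0.01,0.15,0],"turn":[0,0,0.3]},{"gripper":0,"linear":[0.015,0.195,0],"turn":[0,0,0.3]},{"gripper":0,"linear":[0.015,0.195,0],"turn":[0,0,0.3]}]'
python3 - <<'E'
from h import *
s=state();R=cv2.Rodrigues(s['orientation'])[0];print(s['ee_pos'],R.round(3).tolist(),s['finger_gap'])
c=cam('wrist');im=snapshot('wrist');cv2.imwrite('pics/w7.png',im);np.save('w7.npy',np.array(c,dtype=object),allow_pickle=True)
E
```

```text
time_s: 7.42
ee_pos: [441.4, -246.1, 82.4]
orientation: [-0.99, 1.509, -1.505]
ft_force: [0.5, 1.2, -0.8]
finger_gap: 35.7
time_s: 8.05
ee_pos: [457.1, -46.4, 82.3]
orientation: [-1.161, 1.288, -1.283]
ft_force: [-0.7, -0.0, -0.8]
finger_gap: 35.5
[457.09024712 -46.38027651  82.32545594] [[-0.104, -0.004, 0.995], [-0.995, 0.0, -0.104], [0.0, -1.0, -0.004]] 35.518535017491445
```

View pics/w7.png

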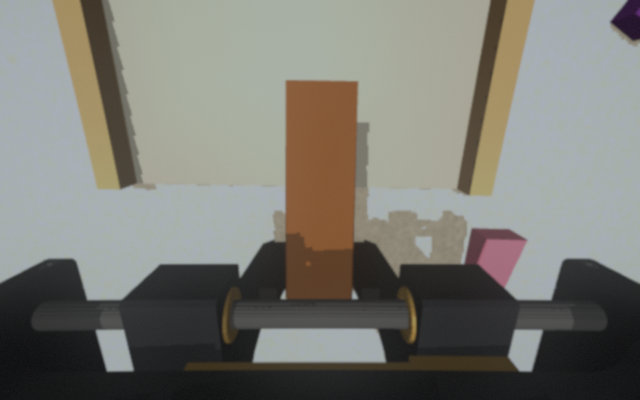

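View w7 shows the wedge held straight, tip edge at (286–358, 81), with the open near side of the tray at y≈188. The slab is out of frame, so I go up and forward for two views of its near edge.

```bash
python3 -m pendant '[{"gripper":0,"linear":[0.01,0,0.05],"turn":[0,0,0]},{"gripper":0,"linear":[0.03,0,0.1],"turn":[0,0,0]},{"gripper":0,"linear":[0.05,0.0,0.12],"turn":[0,0,0]},{"gripper":0,"linear":[0.06,0,0.12],"turn":[0,0,0]},{"gripper":0,"linear":[0.06,0,0.12],"turn":[0,0,0]}]'
cat > snap.py <<'E'
from h import *; import sys
n=sys.argv[1];s=state();c=cam('wrist');im=snapshot('wrist');cv2.imwrite(f'pics/{n}.png',im);np.save(n+'.npy',np.array(c,dtype=object),allow_pickle=True);print(s['ee_pos'])
E
python3 snap.py w8
python3 -m pendant '[{"gripper":0,"linear":[0.02,0.04,0.0],"turn":[0,0,0]},{"gripper":0,"linear":[0.03,0.08,0.0],"turn":[0,0,0]},{"gripper":0,"linear":[0.03,0.08,0.0],"turn":[0,0,0]},{"gripper":0,"linear":[0.03,0.08,0.0],"turn":[0,0,0]}]'
python3 snap.py w9
python3 -c "
import cv2,numpy as np
a,b=[cv2.imread(f'pics/w{i}.png')[:230] for i in(8,9)]
cv2.imwrite('pics/c9.png',np.vstack([a,b]))"
```

```text
time_s: 8.72
ee_pos: [515.7, -50.3, 201.1]
orientation: [-1.162, 1.294, -1.288]
ft_force: [-0.4, -0.0, 0.2]
finger_gap: 35.8
[515.70959901 -50.3191946  201.13056802]
time_s: 9.28
ee_pos: [543.2, 28.6, 199.7]
orientation: [-1.167, 1.297, -1.287]
ft_force: [-0.9, -1.2, -0.8]
finger_gap: 35.6
[543.15879716  28.64066873 199.69707098]
```

View pics/c9.png

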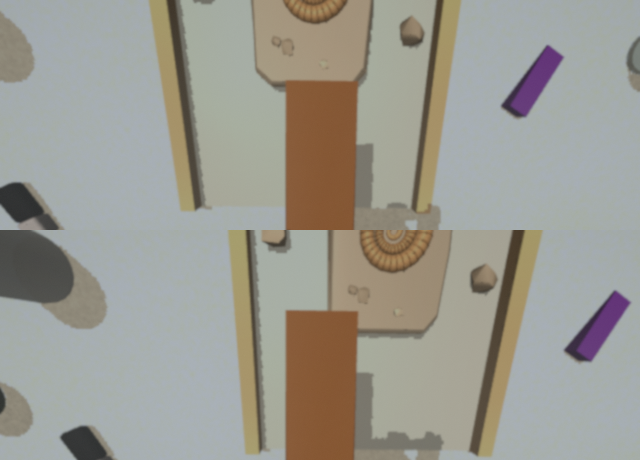

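The two stacked views (w8 above, w9 below) show the stone's near edge at y≈82 in w8 and, from x 360 to 422, at y≈102 in w9. Right chamfer corner: (366,72) and (436,88). I fit the edges and work out the poses.

```bash
cat > slab.py <<'E'
from h import *
D={i:(tuple(np.load(f'w{i}.npy',allow_pickle=True)),cv2.imread(f'pics/w{i}.png')) for i in(8,9)}
M={}
for i,(c,im) in D.items():
    h=cv2.cvtColor(cv2.medianBlur(im,3),cv2.COLOR_BGR2HSV);M[i]=h
    print(i,'floor',h[120,240 if i==8 else 420],'stone',h[50,265 if i==8 else 400])
sat=lambda i:M[i][...,1].astype(int)
def last(v,th,step): # edge scanning from stone outwards: sub-pixel
    for k in range(1,len(v)):
        if v[k]<th: return k-1+(v[k-1]-th)/max(v[k-1]-v[k],1)
def line(P): 
    vx,vy,x,y=cv2.fitLine(np.float32(P),cv2.DIST_HUBER,0,.01,.01).ravel();v=np.array([vx,vy]);P=np.array(P);n=np.array([-vy,vx]);return np.array([x,y]),v,np.abs((P-[x,y])@n).mean()
th=48
near9=[(x,85+last(sat(9)[85:115,x],th,1)) for x in range(365,416,2)]
r9=[(425+last(sat(9)[y,425:465],th,1),y) for y in range(20,78,3)]
l8=[(270-last(sat(8)[y,270:235:-1],th,1),y) for y in range(12,62,3)]
r8=[(345+last(sat(8)[y,345:385],th,1),y) for y in range(12,62,3)]
E=[]
for nm,i,p in(('near9',9,near9),('r9',9,r9),('l8',8,l8),('r8',8,r8)):
    W=onplane(D[i][0],p,38)[:,:2];q,v,e=line(W);a=np.degrees(np.arctan2(v[1],v[0]));print(nm,np.array(p)[[0,-1]].round(1).tolist(),q.round(1),'ang',round(a,2),'res',round(e,2));E.append((q,v))
# height: right edges r8 vs r9: z at which the two coincide
for z in(0,20,38,56):
    q8=line(onplane(D[8][0],r8,z)[:,:2]);q9=line(onplane(D[9][0],r9,z)[:,:2]);n=np.array([-q9[1][1],q9[1][0]]);print('z',z,'r8-r9 offset',((q8[0]-q9[0])@n).round(1))
E
python3 slab.py
```

```text
8 floor [ 45  21 174] stone [ 20  54 165]
9 floor [ 28  23 168] stone [ 18  65 158]
near9 [[365.0, 102.5], [415.0, 102.7]] [624.8 -60.6] ang 83.33 res 0.07
r9 [[449.4, 20.0], [438.4, 77.0]] [ 670.2 -118.5] ang -10.59 res 0.15
l8 [[253.4, 12.0], [254.9, 60.0]] [6.771e+02 5.000e-01] ang -8.24 res 0.51
r8 [[371.5, 12.0], [366.6, 60.0]] [ 666.2 -119.7] ang -9.72 res 0.38
z 0 r8-r9 offset 7.3
z 20 r8-r9 offset 2.5
z 38 r8-r9 offset -1.9
z 56 r8-r9 offset -6.3
```

```bash
python3 - <<'E'
from h import *
for i,t in((7,[457.09,-46.38,82.33]),(8,[515.7,-50.3,201.1])):
    c=tuple(np.load(f'w{i}.npy',allow_pickle=True));im=cv2.imread(f'pics/w{i}.png')
    W=onplane(c,[(286,81),(358,81)],t[2]+18.5+3);m=W.mean(0)-t;e=W[0]-W[1];print(i,'tip-tcp',m.round(1),'w',np.linalg.norm(e).round(1),'yaw',np.degrees(np.arctan2(m[1],m[0])).round(2),'edge yaw',np.degrees(np.arctan2(-e[0],e[1])).round(2))
    h=cv2.cvtColor(im,cv2.COLOR_BGR2HSV);mk=cv2.inRange(h,(18,70,110),(28,255,255));mk[230:]=0
    for k in cv2.findContours(mk,0,1)[0]:
        if cv2.contourArea(k)>500:
            p=k[:,0].astype(float);P=onplane(c,p,34)[:,:2];v=cv2.fitLine(np.float32(P),2,0,.01,.01).ravel();r=cv2.minAreaRect(np.float32(P));print('rail',v.round(3),np.degrees(np.arctan2(v[1],v[0])).round(2),np.round(r[1]))
c=tuple(np.load('w7.npy',allow_pickle=True))
W=onplane(c,[(160,184),(450,189)],12);e=W[0]-W[1];print('floor edge',W.round(1),np.degrees(np.arctan2(-e[0],e[1])))
E
python3 -c "
from h import *
s=state();R=cv2.Rodrigues(s['orientation'])[0];print(s['ee_pos'],np.degrees(np.arctan2(R[1,2],R[0,2])),R.round(3)[2])"
```

```text
7 tip-tcp [ 94.1 -10.7  21.5] w 35.8 yaw -6.51 edge yaw -5.98
rail [ 9.92000e-01 -1.25000e-01  5.32086e+02 -1.86895e+02] -7.19 [ 18. 134.]
rail [ 9.93000e-01 -1.21000e-01  5.65320e+02  1.12232e+02] -6.94 [ 18. 128.]
8 tip-tcp [ 94.1 -11.2  21.5] w 35.8 yaw -6.79 edge yaw -6.3
rail [ 9.92000e-01 -1.24000e-01  5.84675e+02 -1.92980e+02] -7.14 [ 18. 232.]
rail [ 9.93000e-01 -1.21000e-01  6.19441e+02  1.05219e+02] -6.94 [ 18. 226.]
floor edge [[ 491.9   92.3   12. ]
 [ 460.5 -164.    12. ]] -6.9914283344966055
[543.40422506  28.04978586 199.95482361] -6.379249360157665 [ 0.005 -1.    -0.011]
```

Checks agree. Rails and floor edge give a tray yaw of −7.0°. The near edge expected from the tray geometry (x≈627) matches the measured edge (626,−54). The wedge tip is 94.5 mm ahead of the TCP, with width 35.8 at the assumed height. I retract and then descend in front of the slab.

```bash
python3 -m pendant '[{"gripper":0,"linear":[-0.025,-0.05,0],"turn":[0,0,-0.011]},{"gripper":0,"linear":[-0.031,-0.068,-0.03],"turn":[0,0,-0.011]},{"gripper":0,"linear":[-0.031,-0.068,-0.08],"turn":[0,0,-0.011]},{"gripper":0,"linear":[-0.031,-0.068,-0.13],"turn":[0,0,-0.011]},{"gripper":0,"linear":[-0.031,-0.068,-0.16],"turn":[0,0,-0.011]}]'; python3 -m pendant '[{"gripper":0,"linear":[0,0,0],"turn":[0,0,0]}]'; python3 -c "
from h import *
s=state();R=cv2.Rodrigues(s['orientation'])[0];print(s['ee_pos'],np.degrees(np.arctan2(R[1,2],R[0,2])),R.round(4))"
```

```text
time_s: 9.95
ee_pos: [510.5, -41.9, 37.9]
orientation: [-1.162, 1.309, -1.298]
ft_force: [-0.3, 0.0, 0.3]
finger_gap: 35.4
time_s: 10.07
ee_pos: [508.1, -43.4, 36.2]
orientation: [-1.165, 1.314, -1.298]
ft_force: [0.2, -0.1, -0.5]
finger_gap: 35.9
[508.14751729 -43.38073039  36.2306815 ] -7.292991657479653 [[-0.1268 -0.0197  0.9917]
 [-0.9919 -0.0049 -0.1269]
 [ 0.0074 -0.9998 -0.0189]]
```

```bash
python3 -m pendant '[{"gripper":0,"linear":[0.004,0.003,-0.015],"turn":[-0.001,-0.011,0.005]},{"gripper":0,"linear":[0.004,0.003,-0.03],"turn":[-0.001,-0.011,0.005]},{"gripper":0,"linear":[0.004,0.003,-0.034],"turn":[-0.001,-0.011,0.005]},{"gripper":0,"linear":[0.004,0.003,-0.034],"turn":[-0.001,-0.011,0.005]}]';  python3 -c "
from h import *
s=state();R=cv2.Rodrigues(s['orientation'])[0];print(s['ee_pos'],s['ft_force'],np.degrees(np.arctan2(R[1,2],R[0,2])),R.round(4)[2])
R=cv2.Rodrigues(np.array([-0.803,1.706,-1.695]))[0];print('grip',R.round(4)[2])"
```

```text
time_s: 10.58
ee_pos: [512.2, -40.7, 2.5]
orientation: [-1.16, 1.302, -1.3]
ft_force: [0.1, 0.0, -1.2]
finger_gap: 35.3
[512.21576816 -40.68081135   2.49700189] [ 0.10672551  0.02669861 -1.24891519] -7.030685352315707 [ 0.0072 -0.9999 -0.0077]
grip [ 0.0024 -1.     -0.0076]
```

```bash
python3 -m pendant '[{"gripper":0,"linear":[0,0,-0.005],"turn":[0,-0.001,0]},{"gripper":0,"linear":[0,0,-0.008],"turn":[0,-0.001,0]},{"gripper":0,"linear":[0,0,-0.008],"turn":[0,-0.001,0]}]'; python3 -m pendant '[{"gripper":0,"linear":[0,0,-0.0015],"turn":[0,0,0]},{"gripper":0,"linear":[0,0,-0.0015],"turn":[0,0,0]}]'
```

```text
time_s: 10.95
ee_pos: [512.1, -40.7, -5.6]
orientation: [-1.159, 1.301, -1.301]
ft_force: [0.5, -0.7, -0.7]
finger_gap: 35.7
time_s: 11.2
ee_pos: [512.2, -40.7, -6.6]
orientation: [-1.159, 1.301, -1.301]
ft_force: [-1.2, -0.0, 4.9]
finger_gap: 35.5
```

The floor touched at z=−6.6, as predicted (4.9 N). I push in along the tray axis.

```bash
python3 -m pendant '[{"gripper":0,"linear":[0.008,-0.001,0],"turn":[0,0,0]},{"gripper":0,"linear":[0.016,-0.002,0],"turn":[0,0,0]},{"gripper":0,"linear":[0.023,-0.0028,0],"turn":[0,0,0]},{"gripper":0,"linear":[0.030,-0.0037,0],"turn":[0,0,0]},{"gripper":0,"linear":[0.030,-0.0037,0],"turn":[0,0,0]}]'; python3 -m pendant '[{"gripper":0,"linear":[0.004,-0.0005,0],"turn":[0,0,0]},{"gripper":0,"linear":[0.008,-0.001,0],"turn":[0,0,0]},{"gripper":0,"linear":[0.008,-0.001,0],"turn":[0,0,0]}]'
python3 snap.py w10; python3 -c "
from h import *
s=state();R=cv2.Rodrigues(s['orientation'])[0];print(s['ft_force'],np.degrees(np.arctan2(R[1,2],R[0,2])),R.round(4)[2])"
```

```text
time_s: 11.82
ee_pos: [543.1, -44.5, -6.5]
orientation: [-1.158, 1.3, -1.301]
ft_force: [0.6, -1.0, 1.1]
finger_gap: 35.5
time_s: 12.2
ee_pos: [551.6, -45.5, -6.5]
orientation: [-1.157, 1.3, -1.302]
ft_force: [-1.4, 0.3, 2.2]
finger_gap: 36.0
[551.64342378 -45.53705502  -6.51141272]
[-1.1764701   0.47478606  3.22670228] -7.038374973619373 [ 0.0069 -1.     -0.0044]
```

```bash
for i in 1 2; do :; done; python3 -m pendant '[{"gripper":0,"linear":[0.002,-0.0003,0],"turn":[0,0,0]},{"gripper":0,"linear":[0.004,-0.0005,0],"turn":[0,0,0]}]'; python3 -m pendant '[{"gripper":0,"linear":[0.002,-0.0003,0],"turn":[0,0,0]},{"gripper":0,"linear":[0.004,-0.0005,0],"turn":[0,0,0]}]'; python3 -m pendant '[{"gripper":0,"linear":[0.002,-0.0003,0],"turn":[0,0,0]},{"gripper":0,"linear":[0.004,-0.0005,0],"turn":[0,0,0]}]'
```

```text
time_s: 12.5
ee_pos: [554.3, -45.9, -6.5]
orientation: [-1.159, 1.302, -1.301]
ft_force: [-6.5, 1.1, 6.7]
finger_gap: 35.7
time_s: 12.75
ee_pos: [554.3, -45.9, -6.6]
orientation: [-1.165, 1.308, -1.296]
ft_force: [-10.2, 1.2, 11.7]
finger_gap: 35.6
time_s: 13.0
ee_pos: [554.2, -46.0, -6.6]
orientation: [-1.171, 1.314, -1.293]
ft_force: [-10.7, 1.8, 11.6]
finger_gap: 35.7
```

```bash
python3 -c "
from h import *
s=state();R=cv2.Rodrigues(s['orientation'])[0];print(s['ee_pos'],s['ft_force'],s['moment'],np.degrees(np.arctan2(R[1,2],R[0,2])),R.round(4)[2])"
```

```text
[554.17059882 -46.00697953  -6.55530118] [-10.69016292   1.83820933  11.64846855] [ 0.55540116  2.10520313 -0.02327938] -7.019940470470336 [ 0.0077 -0.9997 -0.0229]
```

```bash
python3 -m pendant '[{"gripper":0,"linear":[0.002,-0.0003,0.0005],"turn":[-0.002,-0.02,0]},{"gripper":0,"linear":[0.005,-0.0006,0.0005],"turn":[-0.003,-0.027,0]},{"gripper":0,"linear":[0.008,-0.001,0.0005],"turn":[-0.003,-0.027,0]}]'; python3 -c "
from h import *
s=state();R=cv2.Rodrigues(s['orientation'])[0];print(s['ee_pos'],s['ft_force'],s['moment'],np.degrees(np.arctan2(R[1,2],R[0,2])),R.round(4)[2])"
```

```text
time_s: 13.38
ee_pos: [557.0, -46.5, -6.6]
orientation: [-1.159, 1.3, -1.302]
ft_force: [-10.4, 1.3, 8.2]
finger_gap: 36.0
[557.02697691 -46.53545101  -6.59244725] [-10.432087     1.30324258   8.22643063] [0.49390369 2.30068628 0.01451019] -7.00916157222005 [ 0.008  -1.     -0.0058]
```

```bash
python3 -m pendant '[{"gripper":0,"linear":[0.006,-0.0007,0.0005],"turn":[-0.001,-0.012,0]},{"gripper":0,"linear":[0.009,-0.0011,0.0005],"turn":[-0.001,-0.014,0]},{"gripper":0,"linear":[0.012,-0.0015,0.0005],"turn":[-0.001,-0.014,0]},{"gripper":0,"linear":[0.012,-0.0015,0.0005],"turn":[-0.001,-0.014,0]}]'; python3 -c "
from h import *
s=state();R=cv2.Rodrigues(s['orientation'])[0];print(s['ee_pos'],s['ft_force'],s['moment'],np.degrees(np.arctan2(R[1,2],R[0,2])),R.round(4)[2])"
```

```text
time_s: 13.88
ee_pos: [562.6, -47.5, -6.6]
orientation: [-1.158, 1.299, -1.302]
ft_force: [-12.0, 1.2, 11.1]
finger_gap: 35.5
[562.56038482 -47.45847796  -6.59460996] [-12.02673084   1.17483326  11.07338054] [ 0.60675032  2.60920725 -0.05923369] -6.993930737408493 [ 0.0079 -1.     -0.0043]
```

```bash
python3 -m pendant '[{"gripper":0,"linear":[0.008,-0.0008,0.001],"turn":[-0.001,-0.012,0]},{"gripper":0,"linear":[0.012,-0.001,0.001],"turn":[-0.001,-0.014,0]},{"gripper":0,"linear":[0.0155,-0.0014,0.001],"turn":[-0.001,-0.014,0]},{"gripper":0,"linear":[0.0155,-0.0014,0.001],"turn":[-0.001,-0.014,0]}]'; python3 snap.py w11; python3 -c "
from h import *
s=state();R=cv2.Rodrigues(s['orientation'])[0];print(s['ee_pos'],s['ft_force'],s['moment'],np.degrees(np.arctan2(R[1,2],R[0,2])),R.round(4)[2])"
```

```text
time_s: 14.38
ee_pos: [578.7, -48.9, -5.9]
orientation: [-1.147, 1.287, -1.309]
ft_force: [-3.1, 0.4, -3.7]
finger_gap: 35.3
[578.68765571 -48.92642834  -5.93806018]
[578.6767996  -48.97047715  -5.82114735] [-3.00557363  0.42275776 -4.74855923] [ 0.15919127  0.68271377 -0.03390483] -7.001261322087246 [ 0.0072 -0.9999  0.0106]
```

It moved in a jump to 25 mm past first contact, which should lift the bed about 3.3 mm. I check whether the wedge slipped in the fingers and where the slab edge is.

Run:
```python
from h import *
for n in('w7','w10','w11'):
    im=cv2.imread(f'pics/{n}.png');h=cv2.cvtColor(im,cv2.COLOR_BGR2HSV).astype(int)
    col=h[:,316:328].mean(1);s=col[:,1];y=np.where(s>90)[0];print(n,'wedge rows',y.min(),y.max(),'lit/edge',[(r,s[r].round(),col[r,2].round()) for r in range(max(y.min()-6,0),y.min()+4,3)])
a,b=[cv2.imread(f'pics/{n}.png')[:310,120:520] for n in('w10','w11')]
cv2.imwrite('pics/c11.png',np.hstack([a,b]))
```

```text
w7 wedge rows 81 367 lit/edge [(75, np.float64(16.0), np.float64(176.0)), (78, np.float64(18.0), np.float64(174.0)), (81, np.float64(99.0), np.float64(142.0)), (84, np.float64(146.0), np.float64(135.0))]
w10 wedge rows 124 368 lit/edge [(118, np.float64(65.0), np.float64(115.0)), (121, np.float64(66.0), np.float64(107.0)), (124, np.float64(108.0), np.float64(94.0)), (127, np.float64(137.0), np.float64(98.0))]
w11 wedge rows 0 368 lit/edge [(0, np.float64(115.0), np.float64(151.0)), (3, np.float64(111.0), np.float64(150.0))]
```

View pics/c11.png

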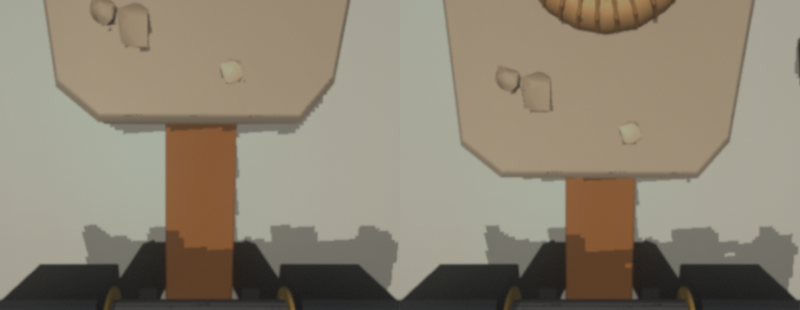

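The wedge sits under the middle of the near edge (wedge x 566–634, edge 500–700 in the right panel), its back end on the same rows relative to the fingers, so no slip. The tool tilted tip-up about 1° in the jump, so I level it and ease back a little.

```bash
python3 -m pendant '[{"gripper":0,"linear":[-0.001,0,-0.0005],"turn":[0.001,0.008,0]},{"gripper":0,"linear":[-0.002,0.0002,-0.0007],"turn":[0.002,0.015,0]},{"gripper":0,"linear":[-0.002,0.0002,-0.0007],"turn":[0.002,0.015,0]}]'; python3 -c "
from h import *
s=state();R=cv2.Rodrigues(s['orientation'])[0];print(s['ee_pos'],s['ft_force'],s['moment'],np.degrees(np.arctan2(R[1,2],R[0,2])),R.round(4)[2],s['qvel'].round(4))"
```

```text
time_s: 14.8
ee_pos: [578.1, -48.9, -6.2]
orientation: [-1.156, 1.297, -1.303]
ft_force: [0.5, 0.1, -3.3]
finger_gap: 35.3
[578.0684932  -48.85398667  -6.24578142] [ 0.53835724  0.08197338 -3.32117485] [ 0.08096908  0.11981612 -0.00886043] -7.004926391301755 [ 0.0069 -1.     -0.0021] [-0.0009 -0.002  -0.0012  0.0036 -0.0016 -0.0073  0.0012]
```

```bash
python3 -m pendant '[{"gripper":0,"linear":[-0.002,0.0002,-0.0005],"turn":[0.001,0.004,0]},{"gripper":0,"linear":[-0.003,0.0004,-0.0007],"turn":[0.001,0.005,0]},{"gripper":0,"linear":[-0.003,0.0004,-0.0007],"turn":[0.001,0.005,0]}]'; python3 snap.py w12
cat > lift.py <<'E'
from h import *; import sys
s=state();R=cv2.Rodrigues(s['orientation'])[0];print(s['ee_pos'],s['ft_force'],np.degrees(np.arctan2(R[1,2],R[0,2])),R.round(4)[2])
L=lambda n:(tuple(np.load(n+'.npy',allow_pickle=True)),cv2.imread(f'pics/{n}.png'))
c0,i0=L('w10');c1,i1=L(sys.argv[1])
g0,g1=[cv2.cvtColor(i,cv2.COLOR_BGR2GRAY) for i in(i0,i1)]
# features on the stone in w10, tracked with affine-free LK from the guess of a z=38+6 plane
m=np.zeros_like(g0);m[4:112,185:445]=255
p=cv2.goodFeaturesToTrack(g0,40,.02,8,mask=m).reshape(-1,2)
X=onplane(c0,p,38);X[:,2]+=5;q0=proj(c1,X).astype(np.float32)
q,st,er=cv2.calcOpticalFlowPyrLK(g0,g1,np.float32(p)[:,None],q0[:,None].copy(),winSize=(15,15),maxLevel=2,flags=cv2.OPTFLOW_USE_INITIAL_FLOW)
st=st.ravel()>0;p=p[st];q=q.reshape(-1,2)[st]
A=onplane(c0,p,38)
# z of the stone top at the second view (plane, tilt ignored): scale of the feature cloud in a similarity fit
for z in(38,40,42,44,46):
    B=onplane(c1,q,z);M,inl=cv2.estimateAffinePartial2D(np.float32(A[:,:2]),np.float32(B[:,:2]),ransacReprojThreshold=1.0)
    k=inl.ravel()>0;print(z,'scale',np.hypot(M[0,0],M[1,0]).round(4),'rot deg',np.degrees(np.arctan2(M[1,0],M[0,0])).round(2),'shift',(B[k]-A[k]).mean(0)[:2].round(1),'n',k.sum(),'meanx',A[k,0].mean().round(),)
E
python3 lift.py w11; python3 lift.py w12
```

```text
time_s: 15.18
ee_pos: [576.4, -48.6, -6.5]
orientation: [-1.157, 1.3, -1.301]
ft_force: [2.1, -0.8, -2.0]
finger_gap: 36.0
[576.43872702 -48.60561817  -6.52311312]
[576.42135113 -48.56070711  -6.53834197] [ 3.24717788 -0.43445417 -1.81008159] -7.008443949460748 [ 0.0063 -1.     -0.0045]
38 scale 1.032 rot deg 0.02 shift [2.1 0.3] n 14 meanx 660.0
40 scale 1.0162 rot deg 0.02 shift [2.  0.1] n 14 meanx 660.0
42 scale 1.0004 rot deg 0.02 shift [ 1.9 -0.2] n 14 meanx 660.0
44 scale 0.9846 rot deg 0.02 shift [ 1.7 -0.4] n 14 meanx 660.0
46 scale 0.9687 rot deg 0.02 shift [ 1.6 -0.7] n 14 meanx 660.0
[576.42135113 -48.56070711  -6.53834197] [ 3.24717788 -0.43445417 -1.81008159] -7.008443949460748 [ 0.0063 -1.     -0.0045]
38 scale 1.0248 rot deg -0.08 shift [1.9 0.3] n 13 meanx 660.0
40 scale 1.0089 rot deg -0.08 shift [1.7 0. ] n 13 meanx 660.0
42 scale 0.9929 rot deg -0.08 shift [ 1.6 -0.2] n 13 meanx 660.0
44 scale 0.977 rot deg -0.08 shift [ 1.5 -0.4] n 13 meanx 660.0
46 scale 0.9611 rot deg -0.08 shift [ 1.4 -0.6] n 13 meanx 660.0
```

The stone top rose about 3.1 mm at slab x≈−46, so the bed's near edge is about 2.4 mm up. The geometric estimate is about 2.7 mm. The slab has turned under 0.1° and moved about 1.7 mm. I hold a moment, recheck, and hand in.

```bash
python3 -m pendant '[{"gripper":0,"linear":[0,0,0],"turn":[0,0,0]},{"gripper":0,"linear":[0,0,0],"turn":[0,0,0]},{"gripper":0,"linear":[0,0,0],"turn":[0,0,0]},{"gripper":0,"linear":[0,0,0],"turn":[0,0,0]},{"gripper":0,"linear":[0,0,0],"turn":[0,0,0]}]'; python3 snap.py w13; python3 lift.py w13 | head -4
```

```text
time_s: 15.85
ee_pos: [576.4, -48.6, -6.5]
orientation: [-1.157, 1.3, -1.301]
ft_force: [2.3, -1.3, -1.3]
finger_gap: 35.7
[576.36917672 -48.58259028  -6.52486535]
[576.40955013 -48.58528967  -6.50188154] [ 1.49383764 -0.70754191 -1.94144231] -7.007726858439231 [ 0.0063 -1.     -0.0045]
38 scale 1.0244 rot deg -0.04 shift [1.8 0.2] n 13 meanx 660.0
40 scale 1.0084 rot deg -0.04 shift [1.7 0. ] n 13 meanx 660.0
42 scale 0.9925 rot deg -0.04 shift [ 1.6 -0.2] n 13 meanx 660.0
```

```bash
python3 -c "
from cell import finish_job,state
print(finish_job(),state()['time_s'])"
```

```text
the job is handed in; nothing more can be done
the job is handed in; nothing more can be done
```

The larger brown wedge is in flat under the middle of the slab's near edge, still gripped, and the job was handed in at about 16 s of robot time. No verdict was reported.

**Lift:** tracking features on the stone's top puts the bed's near edge about 2.4 mm off the floor. The wedge geometry gives about 2.7 mm. The lift was the same before and after a 0.6 s hold. I did not measure the two bed corners separately.

**Slab:** it moved back about 1.7 mm towards the far rail and turned less than 0.1°. The last wrist view I looked at, taken just before a final 2 mm ease-back, shows the fingers well clear of it.

**Grip and forces:** opening 35.7 mm on the 36 mm wedge; the residual tool force was about 2–3 N.

**What disagreed or failed:**
- **Fingertips:** they end about 20–25 mm short of the reported tool point. The first close passed above the wedge without touching it; I reopened, went lower by watching the force, and gripped it.
- **Push:** the wedge stuck and then jumped in, reaching about 3.1 mm of bed lift. I levelled it and eased it back about 2 mm.
- **Slab measurements:** the stone's measured width was 120 mm where 130 was given, and its height by parallax about 30 mm where 38 was expected. The near edge itself agreed with the tray geometry to about 2 mm.
- **Bystanders:** I made no final check of them, but no move came near one.

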